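# Walk the heavy jar crate up to its bumpers

## Task

Walk the heavy blue jar crate forward along the bench by nudging its two orange rear corner posts in turn, never swinging it more than about ten degrees off square with the fence, until it rests centred before the fence and snug against both rubber bumpers of the fence with each one slightly squeezed. Push gently and only on the orange posts, because the clear window between them cracks if touched and the bumpers must not be driven hard; then leave the crate there and leave the other things on the bench alone.

Things in the scene. Friction and masses are not known exactly. Their poses are not given: they have to be found in the camera images.
- crate: Open blue crate packed solid with jars (nothing to grip), about 1.3 kg (varies), loose on the bench. 160 mm long (x), 300 mm wide (y), 65 mm high. Origin: centre of its underside; +x is its front, towards the fence, +y its left. Front face plain, at x = +80 mm. It stands on two rubber runners, 80 x 16 mm, at y = +/-128 mm. A push on it over 24 N is too rough.
- post_left (a point): Centre of the rear face of the left orange corner post, smooth and solid, 50 mm wide (crate y = +100 to +150 mm), 8 to 65 mm above the bench. Crate frame: x = -80, y = +125, 36 mm up. Pushed forward here, the crate pivots about a point near its other end and slides at roughly 3 to 8 N (varies), fairly steady; a clear rise means a bumper.
- post_right (a point): The same for the right orange post: crate y = -150 to -100 mm, centre of its rear face at x = -80, y = -125 mm, 36 mm up. Same push, pivoting the other way.
- window: Thin clear window in the crate's rear face between the orange posts, 200 mm wide, 50 mm high, fixed to the crate; its outer face lies 3 mm deeper than the posts' rear faces. Origin: its centre. Cracks if touched.
- fence: Aluminium fence fixed to the bench, 360 mm wide, 56 mm high; its place and yaw vary. Origin: on the bench, under the middle of the line of the two bumper faces when both are screwed fully in; +x points away from the robot (the way the crate must go), +y to the left. The beam's front face lies at x = +36 mm.
- stop_left: Collar in the fence carrying the left rubber bumper (28 mm across). Origin: fixed, at x = 0, y = +100, 35 mm up in the fence frame, where the bumper face is if screwed fully in. It is really screwed 0 to 18 mm out towards the robot, an unmeasured amount, to be found by touch. Sprung: 1 N per mm, hard after 12 mm; over 8 N is too hard. Squeezed 1 to 4 mm it does not push the crate back.
- stop_right: The same for the right bumper, at x = 0, y = -100 mm, 35 mm up in the fence frame; screwed out by its own unmeasured 0 to 18 mm, not the same as the left.
- white_jar: Bystander: white squat jar, 60 mm across, 65 mm high, left of the crate's path. Origin: centre of its underside. Leave it alone.
- amber_bottle: Bystander: amber bottle, 56 mm across, 110 mm high, right of the crate's path. Origin: centre of its underside. Leave it alone.
- beaker: Bystander: white ceramic cup, 66 mm across, 70 mm high, right of the crate's path. Origin: centre of its underside. Leave it alone.

How it is judged:
By the outcome, as a careful person would: the job done as asked, in the order asked, and still so for the second after the job is handed in, with the robot touching nothing.
It also fails if it takes over 72 s, if anything falls off the work surface, if the arm or the gripper's body presses on something with over 40 N, if the wrist force passes 120 N, or if a joint passes its speed limit or range.

## Robot

A 6-joint arm with a two-finger parallel gripper is mounted at the origin on the work surface. World frame = base frame: x ahead of the robot, y to its left, z up, the work surface at z = 0. Lengths are in m, angles in rad, forces in N, time in s.
With the tool pointing down it reaches from about 0.4 to 0.825 m from the base axis. Payload 7 kg.
Tool frame: the origin (TCP) lies at the very end of the fingers, on their centre line; the grasp point (between the pads) lies 19 mm behind it (ctrl.tcp_to_grasp is the distance from the TCP to the grasp point, in m); y points along the fingers, x is the direction in which the jaws open and shut, and the axes are right-handed (so a half turn about y gives the same grasp; the last joint's range is limited). The gripper opens to 85 mm and grips with 20 to 120 N. Pads are 22 mm wide; open, the fingers measure 114 mm over their backs; the gripper's body (76 mm by 85 mm) begins 54 mm behind the grasp point. The pads swing forward as they close: fully open they stand 13 mm farther back than shut.
Start: joints at [-0.967, 0.359, 0.012, 0, -1.224, -0.288], TCP at [0.21, -0.642, 0.231] pointing down, gripper open.
Joint ranges: [-3.07, 3.07], [-1.43, 2.12], [-1.02, 1.25], [-3.03, 1.67], [-3.05, -0], [-3.03, 3.03]. Speed limits (rad/s): [2.39, 2.39, 3.01, 3.14, 3.14, 3.14].

## Interface

Orientations are given as a 3x3 rotation matrix whose columns are the frame's x, y, z axes.
In Python, from workcell import sensors, eyes, ctrl gives the robot as it stands. The module is installed in compiled form; this text tells all that it offers.
- The arm moves only by the tool send_rows, never from a script. Its arguments are lists of equal length, an entry for each row: "delta_pos": the shift along the tool's x, y, z in cm, a list of three; "turn": the turn, a rotation vector about the tool's x, y, z in degrees, a list of three; "claw": the finger opening in cm, from 0 to 8.54. A call has 1 to 5 rows; each row is the pose to reach, as a shift and turn from the pose commanded when the call began, along the tool's axes at that moment; what a row does not reach only later rows make up. A row lasts 1/8 s, in which the tool goes at most 62.5 mm and 10.7 degrees, less where a joint would pass 70% of its speed; a pose out of reach is approached as far as the arm can. A call with a gripper value outside its range is refused whole. The fingers move at their own pace and stop on an object; "newtons" is the grip in N (left out, the last holds). Time passes only in rows, so rows that repeat a pose let the fingers close. It gives the time, the measured TCP pose, the force and the opening at its end, in the units of the state.
- sensors.state(): the state, without advancing time (a new reading comes with each control period).
- eyes.snapshot(name): name is "scene" or "top"; returns (picture, depth): 384x512x3 uint8, blue, green, red; 384x512 float32, m along the optical axis (not along the pixel's ray), 0 where there is no reading.
- eyes.camera_info(name): a dict with "fx", "fy", "cx", "cy" (pixels), "origin" and "orientation" of the camera in the world. Camera axes: x right, y down, z forward; pixel columns grow to the right and rows downward; lengths in m; the calibration is good to about 2 mm. A picture is of the moment at which its call begins. camera_info takes no time and is no camera call.
- ctrl.job_done(): hands the job in, once; it reports no verdict.
The state is a dict: "clock": time; "qpos": joint angles; "joint_vel": joint speeds; "joint_efforts": joint torques, N m; "tool_pos": TCP position; "ee_rot": TCP orientation; "wrist_force": force on the tool from outside, world axes, zero at the start; "wrist_torque": the same for the moment, N m; "gripper_width": finger opening in m.
Only numpy, scipy, OpenCV 4.12 (cv2) and the standard library are available. Lean on these libraries where they do the work, as an engineer would, in place of code of your own. Each camera call takes 0.05 s, during which the arm holds its last target.

## Working session

There is one attempt and no reset: what is moved stays moved. The work goes in short steps, Python scripts to look and compute and a tool call to move; the robot and the scene stay as the last step left them, time stands still between calls to the robot, and variables do not carry over. Pictures are saved under pics/ and viewed, and the job is handed in when it is done.

Besides the shell and the picture viewer there is one more tool, called as name(argument=value, ...) on one line, values as JSON. send_rows: Moves the arm, as the interface text tells. Its arguments: {"type":"object","properties":{"delta_pos":{"type":"array"},"turn":{"type":"array"},"claw":{"type":"array"},"newtons":{"type":"number"}},"required":["delta_pos","turn","claw"]}

```bash
mkdir -p pics; python3 - <<'E'
from workcell import sensors, eyes, ctrl
import cv2,numpy as np
s=sensors.state(); print({k:np.round(v,3).tolist() for k,v in s.items()})
for n in("scene","top"):
    p,d=eyes.snapshot(n); cv2.imwrite(f"pics/{n}0.png",p); np.save(f"{n}0.npy",d); i=eyes.camera_info(n); print(n,i)
E
```

```text
{'clock': 0.0, 'qpos': [-0.967, 0.359, 0.011, -0.0, -1.224, -0.288], 'joint_vel': [-0.0, -0.001, 0.0, -0.0, -0.001, -0.0], 'joint_efforts': [-0.001, -58.332, 29.341, 6.937, -0.006, 0.0], 'tool_pos': [0.209, -0.641, 0.23], 'ee_rot': [[-0.31, -0.001, -0.951], [0.951, 0.002, -0.31], [0.002, -1.0, 0.0]], 'wrist_force': [0.245, 0.147, 0.578], 'wrist_torque': [-0.027, 0.009, 0.055], 'gripper_width': 0.085}
scene {'fx': 435.40921575637213, 'fy': 435.40921575637213, 'cx': 259.26834876747233, 'cy': 187.171631729182, 'origin': array([1.08660401, 0.41959875, 0.75938608]), 'orientation': array([[-0.65349454,  0.56698562, -0.50147003],
       [ 0.75692329,  0.49253479, -0.42950741],
       [ 0.00346691, -0.66025509, -0.75103342]])}
top {'fx': 385.87518713693396, 'fy': 385.87518713693396, 'cx': 256.51581584217723, 'cy': 193.96175743666228, 'origin': array([ 0.43374288, -0.00341619,  0.91209843]), 'orientation': array([[ 0.06303529, -0.97173585,  0.22749943],
       [-0.99798391, -0.05968525,  0.02158207],
       [-0.00739371, -0.2284012 , -0.97353902]])}
```

View pics/scene0.png

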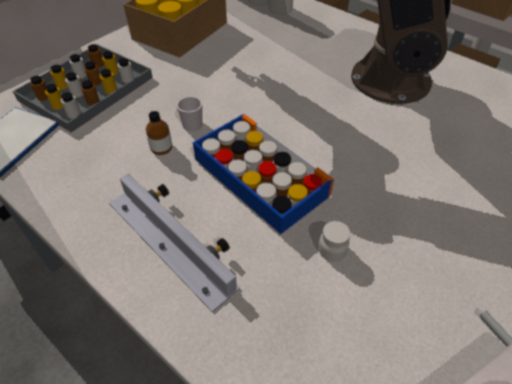

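View pics/top0.png

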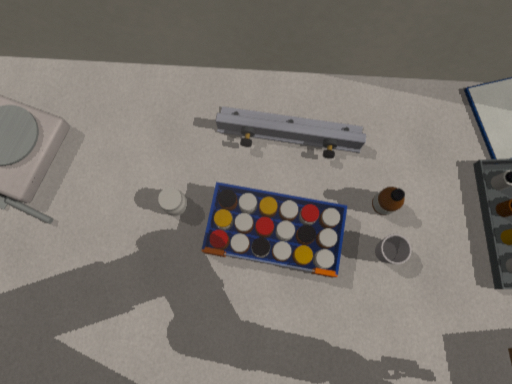

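The top view shows the crate (corners about (217,184), (348,208), (337,276), (205,250)), orange posts at the lower side, the fence above with bumpers near (247,138) and (329,149), the white jar at (173,201), the bottle at (388,201) and the cup at (396,250). I'll enlarge it.

```bash
python3 - <<'E'
import cv2
p=cv2.imread("pics/top0.png")
cv2.imwrite("pics/topA.png",cv2.resize(p[170:290,195:355],None,fx=5,fy=5,interpolation=cv2.INTER_CUBIC))
cv2.imwrite("pics/topB.png",cv2.resize(p[95:170,205:375],None,fx=4.7,fy=4.7,interpolation=cv2.INTER_CUBIC))
E
```

```text
(no output)
```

View pics/topA.png

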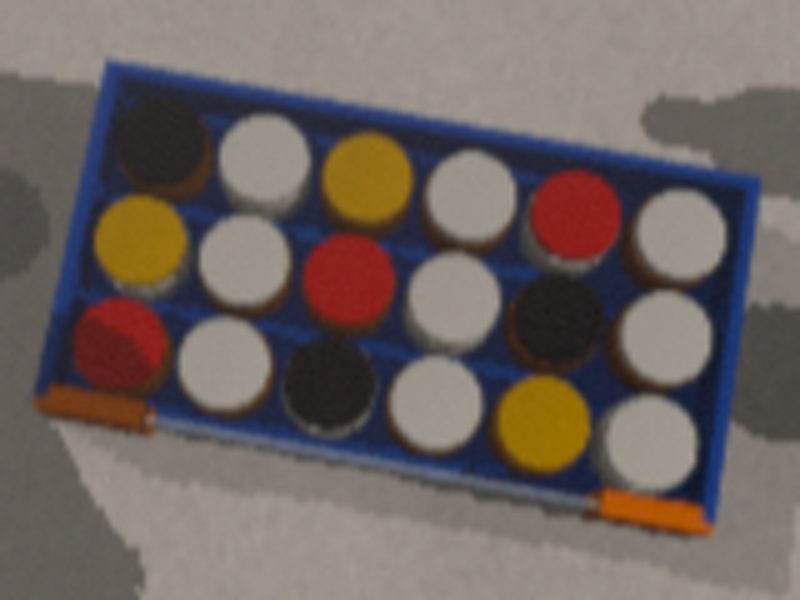

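View pics/topB.png

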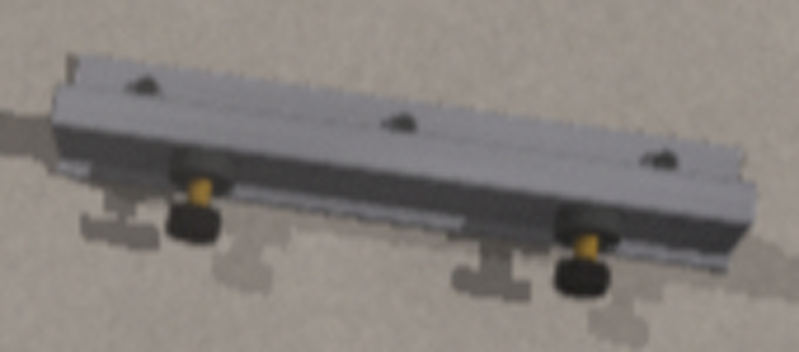

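```bash
cat > h.py <<'E'
import numpy as np, cv2
from workcell import sensors, eyes, ctrl
def ray(name,px,z):
    i=eyes.camera_info(name); R=i["orientation"]; o=i["origin"]
    px=np.atleast_2d(px).astype(float)
    d=np.c_[(px[:,0]-i["cx"])/i["fx"],(px[:,1]-i["cy"])/i["fy"],np.ones(len(px))]@R.T
    return o+d*((z-o[2])/d[:,2])[:,None]
def proj(name,P):
    i=eyes.camera_info(name); q=(np.atleast_2d(P)-i["origin"])@i["orientation"]
    return np.c_[q[:,0]/q[:,2]*i["fx"]+i["cx"],q[:,1]/q[:,2]*i["fy"]+i["cy"]]
def cloud(name,d):
    i=eyes.camera_info(name); v,u=np.mgrid[:384,:512]
    c=np.stack([(u-i["cx"])/i["fx"]*d,(v-i["cy"])/i["fy"]*d,d],-1)
    return c@i["orientation"].T+i["origin"]
E
python3 - <<'E'
from h import *
c=np.array([[108,62],[760,180],[712,525],[38,398]])/5+[195,170]-.4
P=ray("top",c,.065); print("crate",P.round(4).tolist())
print("lens",[np.linalg.norm(P[i]-P[i-1]).round(4) for i in range(4)])
print("ctr",P.mean(0), "yawfront",np.degrees(np.arctan2(*(P[0]-P[1])[[0,1]])),np.degrees(np.arctan2(*(P[3]-P[2])[[0,1]])))
f=np.array([[55,122],[750,222]])/4.7+[205,95]-.4
F=ray("top",f,.056); print("fence",F.round(4).tolist(),np.linalg.norm(F[0]-F[1]),"yaw",np.degrees(np.arctan2(*(F[0]-F[1])[[0,1]])))
C=cloud("top",np.load("top0.npy"))
# depth-based
M=cv2.inRange(C[...,2],.052,.060)>0
u=np.zeros_like(M);u[95:165,205:375]=1
q=C[M&u][:,:2].astype(np.float32); r=cv2.minAreaRect(q*1000); print("fence top rect",r,len(q))
M=(C[...,2]>.055)&(C[...,2]<.075); u[:]=0;u[175:290,198:355]=1
q=C[M&u][:,:2].astype(np.float32); r=cv2.minAreaRect(q*1000); print("crate top rect",r,len(q), np.percentile(C[M&u][:,2],[50,90]))
for n,(x,y),z in(("jar",(172,195),.065),("bot",(398,194),.11),("cup",(396,245),.07)):
    print(n,ray("top",[x,y],z).round(3))
for n,(x,y) in(("L",(193,222)),("R",(582,278))): print(n,ray("top",np.array([x,y])/4.7+[205,95]-.4,.035).round(4))
E
```

```text
crate [[0.654, 0.1086, 0.065], [0.6174, -0.1873, 0.065], [0.4649, -0.1683, 0.065], [0.5008, 0.126, 0.065]]
lens [np.float64(0.1542), np.float64(0.2982), np.float64(0.1537), np.float64(0.2964)]
ctr [ 0.55923711 -0.03025289  0.065     ] yawfront 7.046930064970272 6.955166964743716
fence [[0.8076, 0.1227, 0.056], [0.7748, -0.2289, 0.056]] 0.3531203133981734 yaw 5.324333471582958
fence top rect ((786.33984375, -52.10948181152344), (358.91949462890625, 57.60898971557617), 84.67830657958984) 1448
crate top rect ((558.888427734375, -29.53082275390625), (300.4454650878906, 160.5377197265625), 83.02071380615234) 6027 [0.06143572 0.06475714]
jar [[0.618 0.206 0.065]]
bot [[ 0.64  -0.286  0.11 ]]
cup [[ 0.536 -0.294  0.07 ]]
L [[0.766  0.0503 0.035 ]]
R [[ 0.7478 -0.1493  0.035 ]]
```

```bash
cat >> h.py <<'E'
FY=np.radians(-5.3); FO=np.array([.7554,-.0498])
def st(): return sensors.state()
def to(x,y,z,yaw=None):
    s=st(); R=np.array(s["ee_rot"]); d=R.T@(np.array([x,y,z])-s["tool_pos"])*100
    h=np.degrees(np.arctan2(-R[1,2],-R[0,2]))
    print("delta cm",d.round(2),"turn y", None if yaw is None else round(h-yaw,2),"norm",np.linalg.norm(d).round(2), "|-z heading|",h.round(2))
def ff(p): # world xy -> fence
    c,s=np.cos(FY),np.sin(FY); d=np.asarray(p)[:2]-FO; return np.array([c*d[0]+s*d[1],-s*d[0]+c*d[1]])
def fw(x,y):
    c,s=np.cos(FY),np.sin(FY); return FO+[c*x-s*y,s*x+c*y]
E
python3 - <<'E'
from h import *
to(.43,-.141,.23,-5.3)
print(ff([.4644,-.1443]),ff([.4948,.1039]), ff([.559,-.030]))
E
```

```text
delta cm [ 40.7    0.1  -36.49] turn y 23.39 norm 54.67 |-z heading| 18.09
[-0.28102687 -0.12097582] [-0.27368322  0.12897111] [-0.19738927  0.00157377]
```

send_rows(delta_pos=[[4.07,0,-3.65],[8.14,0,-7.3],[12.2,0,-10.95],[16.3,0,-14.6],[20.35,0,-18.25]], turn=[[0,4.7,0],[0,9.4,0],[0,14.1,0],[0,18.8,0],[0,23.4,0]], claw=[0,0,0,0,0])

```text
clock: 0.72
tool_pos: [0.3201, -0.3898, 0.2311]
ee_rot: [[0.095, -0.0, -0.995], [0.995, 0.0, 0.095], [0.0, -1.0, 0.0]]
wrist_force: [0.8, 0.3, -0.7]
gripper_width: 0.0
```

```bash
python3 - <<'E'
from h import *
to(.43,-.141,.1,-5.3)
E
```

```text
delta cm [25.81 13.11 -8.57] turn y -0.17 norm 30.19 |-z heading| -5.47
```

send_rows(delta_pos=[[5.2,2.0,-1.7],[10.4,5.0,-3.4],[15.5,8.0,-5.1],[20.7,11,-6.8],[25.8,13.1,-8.5]], turn=[[0,0,0],[0,0,0],[0,0,0],[0,0,0],[0,0,0]], claw=[0,0,0,0,0])

```text
clock: 1.35
tool_pos: [0.4282, -0.1407, 0.0992]
ee_rot: [[0.092, -0.001, -0.996], [0.996, 0.0, 0.092], [-0.0, -1.0, 0.001]]
wrist_force: [0.6, -0.4, 0.8]
gripper_width: 0.0
```

```bash
python3 - <<'E'
from h import *
to(.43,-.141,.026,-5.3)
E
```

```text
delta cm [-0.01  7.32 -0.19] turn y -0.0 norm 7.32 |-z heading| -5.3
```

send_rows(delta_pos=[[0,3.5,0],[0,7.3,0],[0,7.3,-0.8],[0,7.3,-1.3],[0,7.3,-1.6]], turn=[[0,0,0],[0,0,0],[0,0,0],[0,0,0],[0,0,0]], claw=[0,0,0,0,0])

```text
clock: 1.98
tool_pos: [0.4459, -0.1441, 0.0287]
ee_rot: [[0.093, 0.003, -0.996], [0.996, 0.0, 0.093], [0.0, -1.0, -0.003]]
wrist_force: [-0.2, 1.3, -0.6]
gripper_width: -0.0
```

```bash
python3 - <<'E'
from h import *
s=st(); print(ff(s["tool_pos"]),s["tool_pos"],s["wrist_force"])
p,d=eyes.snapshot("top"); cv2.imwrite("pics/t1.png",cv2.resize(p[150:330,180:420],None,fx=3.3,fy=3.3,interpolation=2))
E
```

```text
[-0.29945552 -0.12251249] [ 0.4459082  -0.14412783  0.0287105 ] [-0.21178594  1.25993563 -0.64773579]
```

View pics/t1.png

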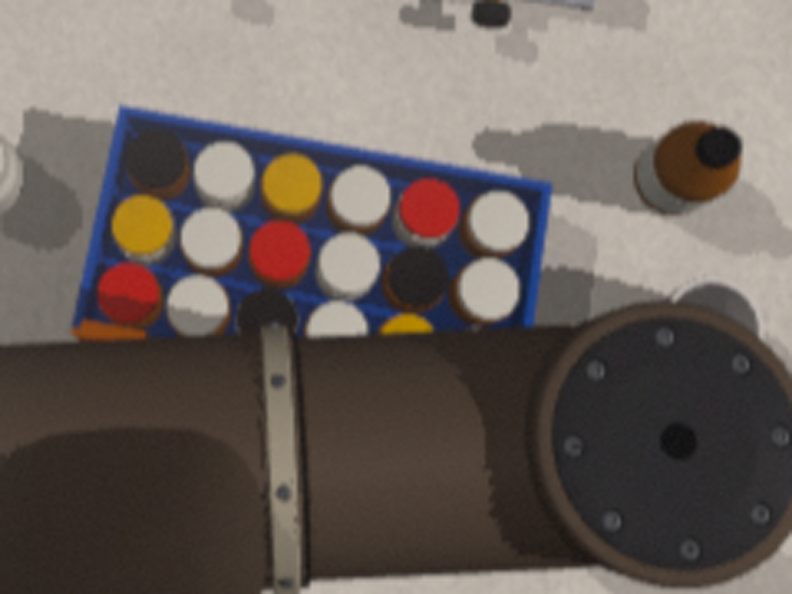

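send_rows(delta_pos=[[0,0,-0.3],[0,0,-0.6],[0,0,-0.9],[0,0,-1.3],[0,0,-1.7]], turn=[[0,0,0],[0,0,0],[0,0,0],[0,0,0],[0,0,0]], claw=[0,0,0,0,0])

```text
clock: 2.65
tool_pos: [0.4588, -0.1458, 0.0266]
ee_rot: [[0.093, -0.005, -0.996], [0.996, -0.0, 0.093], [-0.001, -1.0, 0.005]]
wrist_force: [-5.4, -0.3, -0.4]
gripper_width: -0.0001
```

send_rows(delta_pos=[[0,0,-0.4],[0,0,-0.8],[0,0,-1.2],[0,0,-1.6],[0,0,-1.8]], turn=[[0,0,0],[0,0,0],[0,0,0],[0,0,0],[0,0,0]], claw=[0,0,0,0,0])

```text
clock: 3.28
tool_pos: [0.4774, -0.1474, 0.0266]
ee_rot: [[0.093, -0.004, -0.996], [0.996, -0.0, 0.093], [-0.0, -1.0, 0.004]]
wrist_force: [-4.7, -1.0, -0.6]
gripper_width: -0.0001
```

```bash
cat >> h.py <<'E'
def crate(d=None,img=None,fn=None):
    if d is None: img,d=eyes.snapshot("top")
    # front edge + sides: blue pixels of rim in image near top
    hsv=cv2.cvtColor(img,cv2.COLOR_BGR2HSV)
    C=cloud("top",d)
    m=(cv2.inRange(hsv,(105,120,40),(130,255,255))>0)&(C[...,2]>.056)&(C[...,2]<.072)
    m[:, 370:]=False
    if fn: cv2.imwrite(fn,cv2.resize(img[90:290,150:420],None,fx=2.9,fy=2.9,interpolation=2))
    q=C[m][:,:2]
    return q,C,m
E
python3 - <<'E'
from h import *
s=st(); print(ff(s["tool_pos"]),s["wrist_force"])
q,C,m=crate(fn="pics/t2.png"); r=cv2.minAreaRect((q*1000).astype(np.float32)); print(r,m.sum(),cv2.boxPoints(r).tolist())
p0=cv2.imread("pics/top0.png"); q,_,_=crate(np.load("top0.npy"),p0); print(cv2.minAreaRect((q*1000).astype(np.float32)))
E
```

```text
[-0.26781843 -0.12288622] [-4.67686427 -1.03970912 -0.64801633]
((601.522705078125, -28.753036499023438), (299.4892272949219, 99.32733154296875), 88.11209106445312) 513 [[546.9527587890625, -176.7802276611328], [646.2261962890625, -180.05250549316406], [656.0926513671875, 119.27415466308594], [556.8192138671875, 122.54643249511719]]
((560.6583862304688, -29.9884033203125), (299.05975341796875, 152.1505584716797), 83.1079330444336)
```

View pics/t2.png

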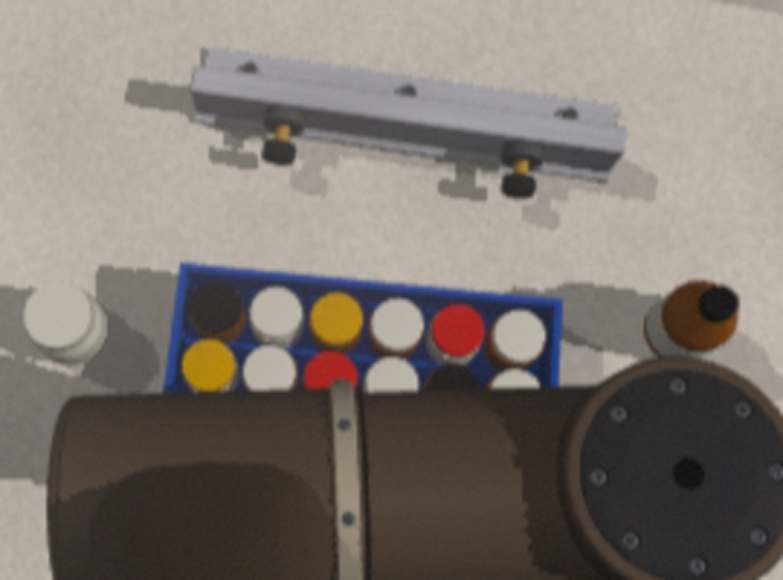

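send_rows(delta_pos=[[0,0,-0.4],[0,0,-0.8],[0,0,-0.9],[0,0,1.5],[0,0,4.5]], turn=[[0,0,0],[0,0,0],[0,0,0],[0,0,0],[0,0,0]], claw=[0,0,0,0,0])

```text
clock: 3.95
tool_pos: [0.4365, -0.1427, 0.0279]
ee_rot: [[0.092, 0.004, -0.996], [0.996, 0.0, 0.092], [0.001, -1.0, -0.004]]
wrist_force: [-0.9, 0.5, -0.1]
gripper_width: 0.0001
```

```bash
cat >> h.py <<'E'
def pose(fn=None):
    q,C,m=crate(fn=fn); r=cv2.minAreaRect((q*1000).astype(np.float32)); b=cv2.boxPoints(r)
    b=b[np.argsort(-b[:,0])][:2]; b=b[np.argsort(-b[:,1])]/1000  # L,R front
    v=b[0]-b[1]; yaw=np.arctan2(-v[0],v[1]); X=np.array([np.cos(yaw),np.sin(yaw)]); Y=np.array([-X[1],X[0]])
    c=b.mean(0)-.080*X
    print("w",np.linalg.norm(v).round(3),"relyaw",np.degrees(yaw-FY).round(2),"fence ctr",(ff(c)*1000).round(1))
    for n,sg in(("L",1),("R",-1)):
        print(n,"rear post",(ff(c-.08*X+sg*.125*Y)*1000).round(1),"front@100",(ff(c+.08*X+sg*.1*Y)*1000).round(1))
    s=st(); print("tool",(ff(s["tool_pos"])*1000).round(1),s["tool_pos"][2].round(4),s["wrist_force"].round(1),s["clock"])
E
python3 - <<'E'
from h import *
pose("pics/t3.png")
E
```

```text
w 0.3 relyaw 5.43 fence ctr [-178.8    7. ]
L rear post [-270.3  123.9] front@100 [-108.7  114.2]
R rear post [-246.7 -125. ] front@100 [-89.7 -84.9]
tool [-314.1 -122.4] 0.0274 [-7.1  0.4 -1.6] 4.0
```

send_rows(delta_pos=[[6.1,0,0.2],[12.2,0,0.2],[18.3,0,0.2],[23.5,0,0],[24.6,0,-1.5]], turn=[[0,0,0],[0,0,0],[0,0,0],[0,0,0],[0,0,0]], claw=[0,0,0,0,0])

```text
clock: 4.62
tool_pos: [0.4743, 0.1052, 0.0284]
ee_rot: [[0.087, 0.004, -0.996], [0.996, 0.003, 0.087], [0.003, -1.0, -0.004]]
wrist_force: [-0.1, -0.6, -0.3]
gripper_width: 0.0001
```

send_rows(delta_pos=[[0,0,-0.6],[0,0,-1.0],[0,0,-1.4],[0,0,-1.8],[0,0,-2.2]], turn=[[0,0,0],[0,0,0],[0,0,0],[0,0,0],[0,0,0]], claw=[0,0,0,0,0])

```text
clock: 5.25
tool_pos: [0.4926, 0.0975, 0.0269]
ee_rot: [[0.094, -0.003, -0.996], [0.996, -0.001, 0.094], [-0.001, -1.0, 0.002]]
wrist_force: [-5.0, 1.5, 0.8]
gripper_width: -0.0003
```

```bash
python3 - <<'E'
from h import *
pose("pics/t4.png")
E
```

```text
w 0.3 relyaw 3.92 fence ctr [-175.7    6.1]
L rear post [-264.1  125.3] front@100 [-102.7  111.3]
R rear post [-247.  -124.1] front@100 [-89.1 -88.2]
tool [-274.7  122.5] 0.0269 [-2.8  0.6  0.2] 5.3
```

send_rows(delta_pos=[[0,0,-0.4],[0,0,-0.9],[0,0,-1.4],[0,0,-1.9],[0,0,-2.4]], turn=[[0,0,0],[0,0,0],[0,0,0],[0,0,0],[0,0,0]], claw=[0,0,0,0,0])

```text
clock: 5.92
tool_pos: [0.5167, 0.0957, 0.0269]
ee_rot: [[0.093, -0.002, -0.996], [0.996, -0.0, 0.093], [-0.001, -1.0, 0.002]]
wrist_force: [-5.0, 1.1, 0.6]
gripper_width: -0.0002
```

send_rows(delta_pos=[[0,0,-0.5],[0,0,-1.0],[0,0,-1.5],[0,0,-1.7],[0,0,-1.7]], turn=[[0,0,0],[0,0,0],[0,0,0],[0,0,0],[0,0,0]], claw=[0,0,0,0,0])

```text
clock: 6.55
tool_pos: [0.5342, 0.0943, 0.027]
ee_rot: [[0.093, -0.001, -0.996], [0.996, -0.0, 0.093], [-0.001, -1.0, 0.001]]
wrist_force: [-3.7, 1.2, -1.9]
gripper_width: -0.0005
```

```bash
python3 - <<'E'
from h import *
pose("pics/t5.png")
E
```

```text
w 0.3 relyaw -4.03 fence ctr [-150.6   -0.6]
L rear post [-221.6  129.7] front@100 [-63.8  93.5]
R rear post [-239.2 -119.7] front@100 [ -77.8 -106. ]
tool [-233.6  123. ] 0.027 [-4.  -0.3 -1.1] 6.6
```

send_rows(delta_pos=[[0,0,-0.4],[0,0,-0.9],[0,0,-1.0],[0,0,1.2],[0,0,4.0]], turn=[[0,0,0],[0,0,0],[0,0,0],[0,0,0],[0,0,0]], claw=[0,0,0,0,0])

```text
clock: 7.22
tool_pos: [0.4962, 0.0989, 0.0277]
ee_rot: [[0.092, 0.003, -0.996], [0.996, 0.001, 0.092], [0.001, -1.0, -0.003]]
wrist_force: [-1.4, 0.7, -0.2]
gripper_width: -0.0
```

```bash
python3 - <<'E'
from h import *
pose("pics/t6.png")
E
```

```text
w 0.301 relyaw -6.14 fence ctr [-144.3   -2.3]
L rear post [-210.5  130.5] front@100 [-54.1  88.5]
R rear post [-237.2 -118. ] front@100 [ -75.5 -110.3]
tool [-275.6  122.9] 0.0275 [-6.8 -0.6 -1.7] 7.275
```

send_rows(delta_pos=[[-6.1,0,0.2],[-12.2,0,0.2],[-18.3,0,0.2],[-23.3,0,0],[-24.2,0,-1.2]], turn=[[0,0,0],[0,0,0],[0,0,0],[0,0,0],[0,0,0]], claw=[0,0,0,0,0])

```text
clock: 7.9
tool_pos: [0.4849, -0.1465, 0.0279]
ee_rot: [[0.096, 0.002, -0.995], [0.995, -0.0, 0.096], [-0.0, -1.0, -0.002]]
wrist_force: [1.2, 0.3, -0.1]
gripper_width: 0.0
```

send_rows(delta_pos=[[0,0,-0.6],[0,0,-1.0],[0,0,-1.4],[0,0,-1.8],[0,0,-2.3]], turn=[[0,0,0],[0,0,0],[0,0,0],[0,0,0],[0,0,0]], claw=[0,0,0,0,0])

```text
clock: 8.52
tool_pos: [0.505, -0.1454, 0.0266]
ee_rot: [[0.092, -0.005, -0.996], [0.996, 0.0, 0.092], [-0.0, -1.0, 0.005]]
wrist_force: [-5.6, -1.6, 0.3]
gripper_width: -0.0002
```

send_rows(delta_pos=[[0,0,-0.5],[0,0,-1.0],[0,0,-1.5],[0,0,-2.0],[0,0,-2.3]], turn=[[0,0,0],[0,0,0],[0,0,0],[0,0,0],[0,0,0]], claw=[0,0,0,0,0])

```text
clock: 9.15
tool_pos: [0.5286, -0.1476, 0.0266]
ee_rot: [[0.092, -0.004, -0.996], [0.996, -0.0, 0.092], [-0.0, -1.0, 0.004]]
wrist_force: [-5.5, -1.5, -0.2]
gripper_width: 0.0003
```

```bash
python3 - <<'E'
from h import *
pose("pics/t7.png")
E
```

```text
w 0.303 relyaw 9.4 fence ctr [-106.2   -1.1]
L rear post [-205.6  109.2] front@100 [-43.7 110.6]
R rear post [-164.8 -137.5] front@100 [-11.  -86.7]
tool [-216.1 -118.3] 0.0267 [-4.2 -0.4 -0.6] 9.2
```

View pics/t7.png

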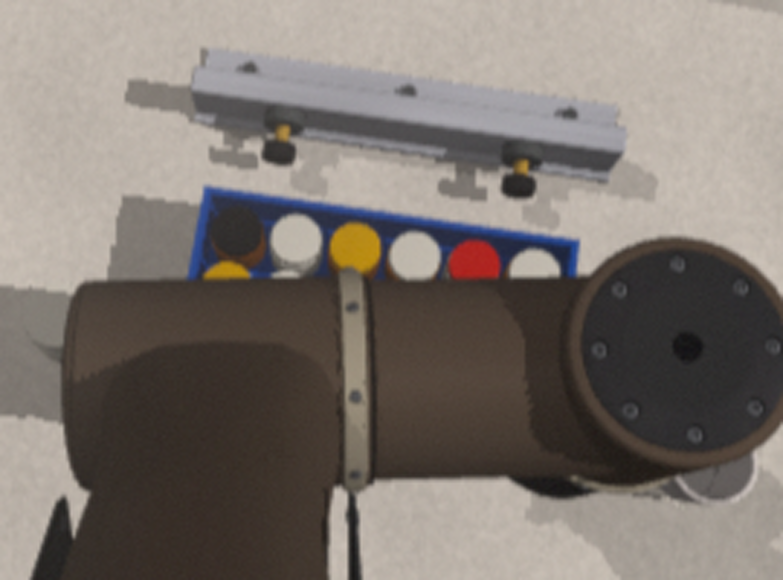

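```bash
cat >> h.py <<'E'
def pose(fn=None):
    q,C,m=crate(fn=fn)
    cols=np.where(m.any(0))[0]; rows=m.argmax(0)[cols]
    P=ray("top",np.c_[cols,rows-.5],.065)[:,:2]
    k=slice(3,-3)
    vx,vy,x0,y0=cv2.fitLine((P[k]*1000).astype(np.float32),cv2.DIST_HUBER,0,.01,.01).ravel()/[1,1,1000,1000]
    Y=np.array([vx,vy])*np.sign(vy); X=np.array([Y[1],-Y[0]]); yaw=np.arctan2(X[1],X[0])
    o=np.array([x0,y0]); a=ray("top",np.argwhere(m)[:,::-1],.065)[:,:2]-o
    n=a@X>-.03; t=a[n]@Y; f=o+Y*(t.max()+t.min())/2
    c=f-.08*X
    print("w",(t.max()-t.min()).round(4),"relyaw",np.degrees(yaw-FY).round(2),"fence ctr",(ff(c)*1000).round(1))
    for nn,sg in(("L",1),("R",-1)):
        print(nn,"rear post",(ff(c-.08*X+sg*.125*Y)*1000).round(1),"front@100",(ff(c+.08*X+sg*.1*Y)*1000).round(1))
    s=st(); print("tool",(ff(s["tool_pos"])*1000).round(1),s["tool_pos"][2].round(4),s["wrist_force"].round(1),s["clock"])
E
python3 - <<'E'
from h import *
pose("pics/t8.png")
E
```

```text
w 0.2979 relyaw 0.37 fence ctr [-128.     1.8]
L rear post [-208.8  126.3] front@100 [-48.6 102.3]
R rear post [-207.2 -123.7] front@100 [-47.3 -97.7]
tool [-216.1 -118.3] 0.0267 [-4.3 -0.1 -1.6] 9.25
```

```bash
python3 - <<'E'
from h import *
for n,p in(("L",(193,243)),("R",(582,297))): print(n,ff(ray("top",np.array(p)/4.7+[205,95]-.4,.021)[0]))
p=cv2.imread("pics/t2.png")
s,_=eyes.snapshot("scene"); cv2.imwrite("pics/s1.png",cv2.resize(s[150:310,100:340],None,fx=3.3,fy=3.3,interpolation=2))
E
```

```text
L [-0.0049425   0.10011622]
R [-0.00346444 -0.10279443]
```

View pics/s1.png

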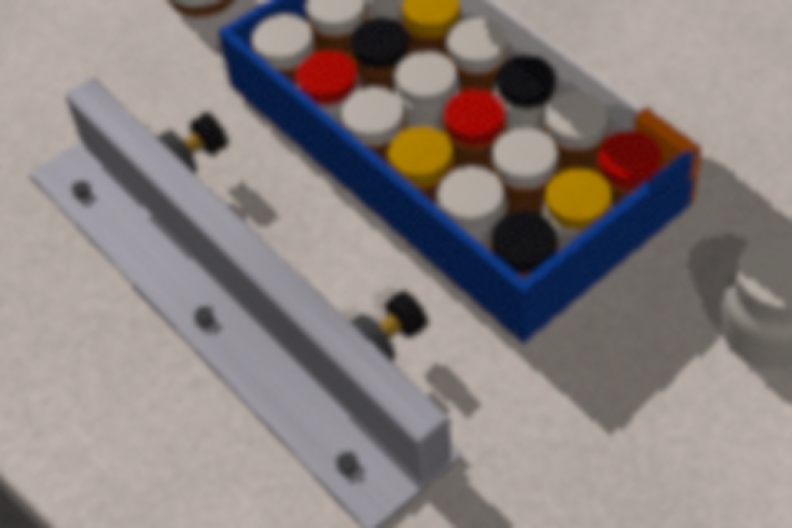

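send_rows(delta_pos=[[0,0,-0.4],[0,0,-0.9],[0,0,-1.4],[0,0,-1.6],[0,0,0.4]], turn=[[0,0,0],[0,0,0],[0,0,0],[0,0,0],[0,0,0]], claw=[0,0,0,0,0])

```text
clock: 9.93
tool_pos: [0.5294, -0.1474, 0.0278]
ee_rot: [[0.092, 0.004, -0.996], [0.996, -0.0, 0.092], [0.0, -1.0, -0.004]]
wrist_force: [0.1, 0.3, 0.3]
gripper_width: 0.0001
```

send_rows(delta_pos=[[0,0,3.2],[5.9,0,3.3],[12.0,0,3.3],[18.1,0,3.3],[24.0,0,3.3]], turn=[[0,0,0],[0,0,0],[0,0,0],[0,0,0],[0,0,0]], claw=[0,0,0,0,0])

```text
clock: 10.55
tool_pos: [0.5179, 0.098, 0.0284]
ee_rot: [[0.091, 0.005, -0.996], [0.996, 0.002, 0.091], [0.003, -1.0, -0.004]]
wrist_force: [1.0, -0.4, 0.3]
gripper_width: 0.0001
```

```bash
python3 - <<'E'
from h import *
pose("pics/t9.png")
E
```

```text
w 0.2979 relyaw 3.65 fence ctr [-117.4    4.1]
L rear post [-205.2  123.8] front@100 [-43.9 109. ]
R rear post [-189.2 -125.7] front@100 [-31.2 -90.6]
tool [-248.3  131.2] 0.029 [2.4 6.  0.8] 10.6
```

send_rows(delta_pos=[[0,0,-0.8],[0,0,-1.8],[0,0,-2.5],[0,0,-2.9],[0,0,-3.3]], turn=[[0,0,0],[0,0,0],[0,0,0],[0,0,0],[0,0,0]], claw=[0,0,0,0,0])

```text
clock: 11.22
tool_pos: [0.5488, 0.0907, 0.0272]
ee_rot: [[0.094, -0.0, -0.996], [0.996, -0.0, 0.094], [-0.0, -1.0, 0.0]]
wrist_force: [-0.2, 0.3, -0.6]
gripper_width: 0.0002
```

send_rows(delta_pos=[[0,0,-0.4],[0,0,-0.8],[0,0,-1.2],[0,0,-1.6],[0,0,-2.0]], turn=[[0,0,0],[0,0,0],[0,0,0],[0,0,0],[0,0,0]], claw=[0,0,0,0,0])

```text
clock: 11.85
tool_pos: [0.567, 0.0894, 0.0267]
ee_rot: [[0.093, -0.003, -0.996], [0.996, -0.001, 0.093], [-0.001, -1.0, 0.003]]
wrist_force: [-4.7, 2.4, 1.6]
gripper_width: 0.0
```

```bash
python3 - <<'E'
from h import *
pose("pics/t10.png")
E
```

```text
w 0.2854 relyaw 0.92 fence ctr [-109.5   -3.9]
L rear post [-191.5  119.8] front@100 [-31.1  97.4]
R rear post [-187.5 -130.2] front@100 [ -27.9 -102.6]
tool [-199.9  121.3] 0.0267 [-2.8  1.  -1.4] 11.9
```

send_rows(delta_pos=[[0,0,-0.3],[0,0,-0.6],[0,0,-0.9],[0,0,-1.1],[0,0,-1.2]], turn=[[0,0,0],[0,0,0],[0,0,0],[0,0,0],[0,0,0]], claw=[0,0,0,0,0])

```text
clock: 12.52
tool_pos: [0.5797, 0.0884, 0.0269]
ee_rot: [[0.093, -0.001, -0.996], [0.996, -0.0, 0.093], [-0.0, -1.0, 0.001]]
wrist_force: [-4.3, 1.3, -1.9]
gripper_width: 0.0
```

send_rows(delta_pos=[[0,0,-0.1],[0,0,-0.2],[0,0,-0.3],[0,0,-0.4],[0,0,-0.5]], turn=[[0,0,0],[0,0,0],[0,0,0],[0,0,0],[0,0,0]], claw=[0,0,0,0,0])

```text
clock: 13.15
tool_pos: [0.5855, 0.0881, 0.0273]
ee_rot: [[0.092, 0.0, -0.996], [0.996, 0.0, 0.092], [0.0, -1.0, -0.0]]
wrist_force: [-4.4, 1.2, -1.2]
gripper_width: -0.0003
```

```bash
python3 - <<'E'
from h import *
pose("pics/t11.png")
E
```

```text
w 0.2846 relyaw -2.64 fence ctr [-98.5  -6.6]
L rear post [-172.7  121.9] front@100 [-14.   89.6]
R rear post [-184.2 -127.8] front@100 [ -23.2 -110.2]
tool [-181.8  121.6] 0.0273 [-4.5  1.3 -1.6] 13.2
```

View pics/t11.png

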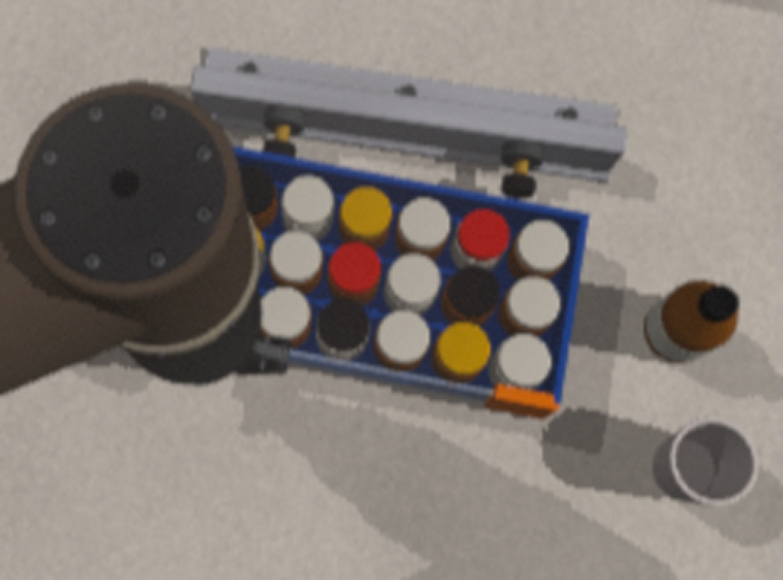

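send_rows(delta_pos=[[0,0,-0.1],[0,0,-0.2],[0,0,-0.3],[0,0,-0.3]], turn=[[0,0,0],[0,0,0],[0,0,0],[0,0,0]], claw=[0,0,0,0])

```text
clock: 13.7
tool_pos: [0.5886, 0.0878, 0.0274]
ee_rot: [[0.092, 0.0, -0.996], [0.996, 0.0, 0.092], [0.0, -1.0, -0.0]]
wrist_force: [-3.9, 1.9, -1.0]
gripper_width: 0.0001
```

```bash
python3 - <<'E'
from h import *
s=st(); print("tool",(ff(s["tool_pos"])*1000).round(2),s["wrist_force"].round(2),s["clock"])
E
```

```text
tool [-178.84  121.58] [-3.93  1.94 -0.99] 13.7
```

send_rows(delta_pos=[[0,0,-0.1],[0,0,-0.2],[0,0,-0.3]], turn=[[0,0,0],[0,0,0],[0,0,0]], claw=[0,0,0])

```text
clock: 14.08
tool_pos: [0.5912, 0.0875, 0.0274]
ee_rot: [[0.092, -0.0, -0.996], [0.996, 0.0, 0.092], [0.0, -1.0, 0.0]]
wrist_force: [-5.7, 3.7, 0.2]
gripper_width: 0.0002
```

send_rows(delta_pos=[[0,0,-0.1],[0,0,-0.2]], turn=[[0,0,0],[0,0,0]], claw=[0,0])

```text
clock: 14.32
tool_pos: [0.5925, 0.0872, 0.0272]
ee_rot: [[0.093, -0.001, -0.996], [0.996, -0.0, 0.093], [-0.0, -1.0, 0.001]]
wrist_force: [-9.2, 3.7, 1.5]
gripper_width: -0.0003
```

send_rows(delta_pos=[[0,0,0],[0,0,0]], turn=[[0,0,0],[0,0,0]], claw=[0,0])

```text
clock: 14.58
tool_pos: [0.5925, 0.0872, 0.0272]
ee_rot: [[0.093, -0.001, -0.996], [0.996, -0.0, 0.093], [-0.0, -1.0, 0.001]]
wrist_force: [-7.5, 3.0, 2.5]
gripper_width: 0.0002
```

```bash
sed -i 's/    n=a@X>-.03; t=a\[n\]@Y; f=.*/    n=a@X>-.03; t=a[n]@Y; lo,hi=t.min(),t.max()\n    if hi-lo<.294:\n        if st()["tool_pos"][1]>0: hi=lo+.298\n        else: lo=hi-.298\n    f=o+Y*(lo+hi)\/2/' h.py
python3 - <<'E'
from h import *
pose("pics/t12.png")
E
```

```text
w 0.2847 relyaw -3.91 fence ctr [-93.6  -1.4]
L rear post [-164.9  128.8] front@100 [-7.  92.9]
R rear post [-181.9 -120.6] front@100 [ -20.6 -106.6]
tool [-174.8  121.4] 0.0273 [-7.1  4.4  2.4] 14.625
```

send_rows(delta_pos=[[0,0,1.0],[0,0,3.8],[-5.5,0,4.3],[-11.5,0,4.3],[-17.5,0,4.3]], turn=[[0,0,0],[0,0,0],[0,0,0],[0,0,0],[0,0,0]], claw=[0,0,0,0,0])

```text
clock: 15.25
tool_pos: [0.5352, -0.0843, 0.0282]
ee_rot: [[0.091, 0.003, -0.996], [0.996, -0.0, 0.091], [0.0, -1.0, -0.003]]
wrist_force: [1.0, 0.2, -0.1]
gripper_width: -0.0005
```

send_rows(delta_pos=[[-5.5,0,0],[-6.8,0,0],[-6.8,0,-0.8],[-6.8,0,-1.4],[-6.8,0,-1.8]], turn=[[0,0,0],[0,0,0],[0,0,0],[0,0,0],[0,0,0]], claw=[0,0,0,0,0])

```text
clock: 15.88
tool_pos: [0.547, -0.1514, 0.0274]
ee_rot: [[0.091, 0.001, -0.996], [0.996, -0.0, 0.091], [-0.0, -1.0, -0.001]]
wrist_force: [-0.4, -0.6, -0.5]
gripper_width: -0.0002
```

```bash
python3 - <<'E'
from h import *
pose("pics/t13.png")
E
```

```text
w 0.2982 relyaw -3.77 fence ctr [-93.6  -1.5]
L rear post [-165.3  128.5] front@100 [-7.2 93.1]
R rear post [-181.7 -120.9] front@100 [ -20.4 -106.5]
tool [-197.8 -120.4] 0.0273 [ 0.8  0.1 -0.7] 15.925
```

View pics/t13.png

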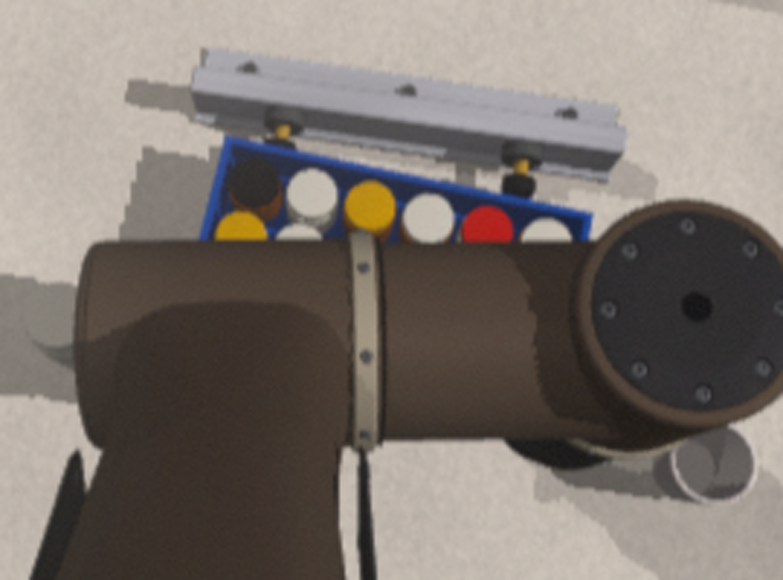

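send_rows(delta_pos=[[0,0,-0.2],[0,0,-0.4],[0,0,-0.5],[0,0,-0.6],[0,0,-0.7]], turn=[[0,0,0],[0,0,0],[0,0,0],[0,0,0],[0,0,0]], claw=[0,0,0,0,0])

```text
clock: 16.55
tool_pos: [0.5529, -0.1531, 0.0273]
ee_rot: [[0.093, -0.0, -0.996], [0.996, 0.0, 0.093], [0.0, -1.0, 0.0]]
wrist_force: [-0.1, 0.3, 0.2]
gripper_width: 0.0
```

send_rows(delta_pos=[[0,0,-0.1],[0,0,-0.2],[0,0,-0.3]], turn=[[0,0,0],[0,0,0],[0,0,0]], claw=[0,0,0])

```text
clock: 16.92
tool_pos: [0.5542, -0.1534, 0.0268]
ee_rot: [[0.093, -0.003, -0.996], [0.996, 0.0, 0.093], [-0.0, -1.0, 0.003]]
wrist_force: [-5.2, -0.2, 1.7]
gripper_width: 0.0001
```

send_rows(delta_pos=[[0,0,-0.1],[0,0,-0.2],[0,0,-0.3]], turn=[[0,0,0],[0,0,0],[0,0,0]], claw=[0,0,0])

```text
clock: 17.3
tool_pos: [0.5567, -0.1539, 0.0266]
ee_rot: [[0.093, -0.004, -0.996], [0.996, -0.0, 0.093], [-0.0, -1.0, 0.004]]
wrist_force: [-5.7, -1.7, 1.3]
gripper_width: 0.0001
```

send_rows(delta_pos=[[0,0,-0.1],[0,0,-0.2]], turn=[[0,0,0],[0,0,0]], claw=[0,0])

```text
clock: 17.55
tool_pos: [0.5588, -0.1541, 0.0266]
ee_rot: [[0.093, -0.004, -0.996], [0.996, 0.0, 0.093], [-0.0, -1.0, 0.004]]
wrist_force: [-5.1, -1.1, 0.5]
gripper_width: 0.0004
```

send_rows(delta_pos=[[0,0,-0.1],[0,0,-0.2]], turn=[[0,0,0],[0,0,0]], claw=[0,0])

```text
clock: 17.8
tool_pos: [0.5608, -0.1543, 0.0266]
ee_rot: [[0.093, -0.004, -0.996], [0.996, 0.0, 0.093], [-0.0, -1.0, 0.004]]
wrist_force: [-4.9, -1.7, 0.7]
gripper_width: -0.0
```

send_rows(delta_pos=[[0,0,-0.1],[0,0,-0.2]], turn=[[0,0,0],[0,0,0]], claw=[0,0])

```text
clock: 18.05
tool_pos: [0.5627, -0.1545, 0.0265]
ee_rot: [[0.093, -0.004, -0.996], [0.996, -0.0, 0.093], [-0.0, -1.0, 0.004]]
wrist_force: [-5.7, -1.8, -0.1]
gripper_width: 0.0002
```

send_rows(delta_pos=[[0,0,-0.1],[0,0,-0.2]], turn=[[0,0,0],[0,0,0]], claw=[0,0])

```text
clock: 18.3
tool_pos: [0.5647, -0.1547, 0.0265]
ee_rot: [[0.093, -0.004, -0.996], [0.996, -0.0, 0.093], [-0.0, -1.0, 0.004]]
wrist_force: [-5.6, -1.3, 1.1]
gripper_width: 0.0002
```

```bash
python3 - <<'E'
from h import *
pose("pics/t14.png")
E
```

```text
w 0.2905 relyaw -1.18 fence ctr [-88.7  -0.6]
L rear post [-166.1  126.1] front@100 [-6.6 97.8]
R rear post [-171.2 -123.9] front@100 [ -10.7 -102.2]
tool [-180. -122.] 0.0266 [-3.9 -1.1 -0.8] 18.35
```

send_rows(delta_pos=[[0,0,-0.1],[0,0,-0.2]], turn=[[0,0,0],[0,0,0]], claw=[0,0])

```text
clock: 18.6
tool_pos: [0.5667, -0.1548, 0.0265]
ee_rot: [[0.093, -0.004, -0.996], [0.996, -0.0, 0.093], [-0.0, -1.0, 0.004]]
wrist_force: [-5.4, -1.7, 0.5]
gripper_width: 0.0002
```

send_rows(delta_pos=[[0,0,-0.1],[0,0,-0.2]], turn=[[0,0,0],[0,0,0]], claw=[0,0])

```text
clock: 18.85
tool_pos: [0.5688, -0.155, 0.0265]
ee_rot: [[0.093, -0.004, -0.996], [0.996, 0.0, 0.093], [-0.0, -1.0, 0.004]]
wrist_force: [-5.3, -0.9, 1.2]
gripper_width: -0.0001
```

send_rows(delta_pos=[[0,0,-0.1],[0,0,-0.2]], turn=[[0,0,0],[0,0,0]], claw=[0,0])

```text
clock: 19.1
tool_pos: [0.5702, -0.1552, 0.0265]
ee_rot: [[0.093, -0.005, -0.996], [0.996, -0.0, 0.093], [-0.0, -1.0, 0.005]]
wrist_force: [-8.8, -2.4, 2.0]
gripper_width: 0.0
```

send_rows(delta_pos=[[0,0,0],[0,0,0]], turn=[[0,0,0],[0,0,0]], claw=[0,0])

```text
clock: 19.35
tool_pos: [0.5702, -0.1553, 0.0265]
ee_rot: [[0.093, -0.005, -0.996], [0.996, -0.0, 0.093], [-0.0, -1.0, 0.005]]
wrist_force: [-6.6, -1.4, 1.7]
gripper_width: 0.0001
```

```bash
python3 - <<'E'
from h import *
pose("pics/t15.png")
E
```

```text
w 0.2709 relyaw 0.14 fence ctr [-85.9  -0.5]
L rear post [-166.2  124.3] front@100 [-6.1 99.7]
R rear post [-165.6 -125.7] front@100 [  -5.6 -100.3]
tool [-174.7 -122.1] 0.0264 [-6.7 -2.3  1.2] 19.4
```

send_rows(delta_pos=[[0,0,0.5],[0,0,2.5],[0,0,6.0],[0,-2.0,11],[0,-6.0,14]], turn=[[0,0,0],[0,0,0],[0,0,0],[0,0,0],[0,0,0]], claw=[0,0,0,0,0])

```text
clock: 20.02
tool_pos: [0.4307, -0.1418, 0.0867]
ee_rot: [[0.093, -0.003, -0.996], [0.996, -0.0, 0.093], [-0.0, -1.0, 0.003]]
wrist_force: [1.3, 0.3, 1.8]
gripper_width: 0.0002
```

```bash
python3 - <<'E'
from h import *
pose("pics/t16.png");pose()
s,_=eyes.snapshot("scene"); cv2.imwrite("pics/s2.png",cv2.resize(s[100:310,90:360],None,fx=2.9,fy=2.8,interpolation=2))
E
```

```text
w 0.2978 relyaw 0.24 fence ctr [-86.   -0.5]
L rear post [-166.6  124.1] front@100 [-6.4 99.8]
R rear post [-165.5 -125.9] front@100 [  -5.6 -100.2]
tool [-314.8 -121.7] 0.0921 [-5.4  0.   2.3] 20.075
w 0.2978 relyaw 0.24 fence ctr [-86.   -0.5]
L rear post [-166.6  124.1] front@100 [-6.4 99.8]
R rear post [-165.5 -125.9] front@100 [  -5.6 -100.2]
tool [-312.1 -121.3] 0.091 [1.3 0.4 1.1] 20.125
```

View pics/t16.png

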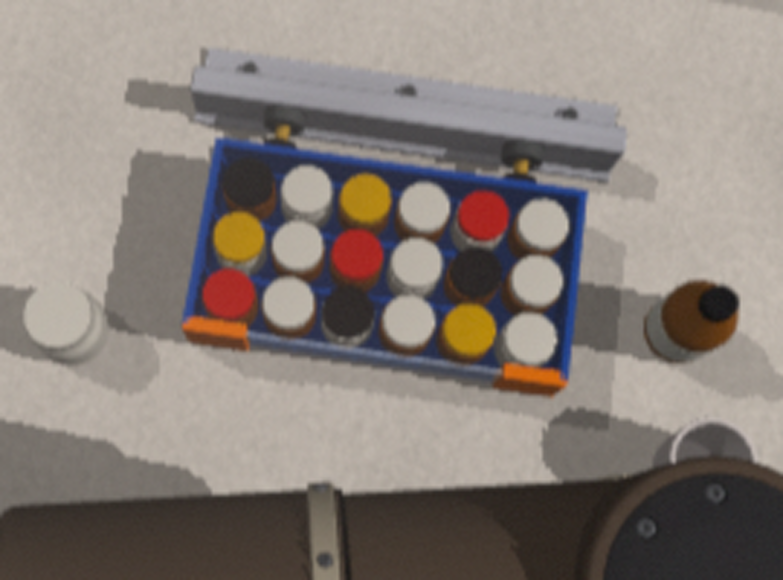

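View pics/s2.png

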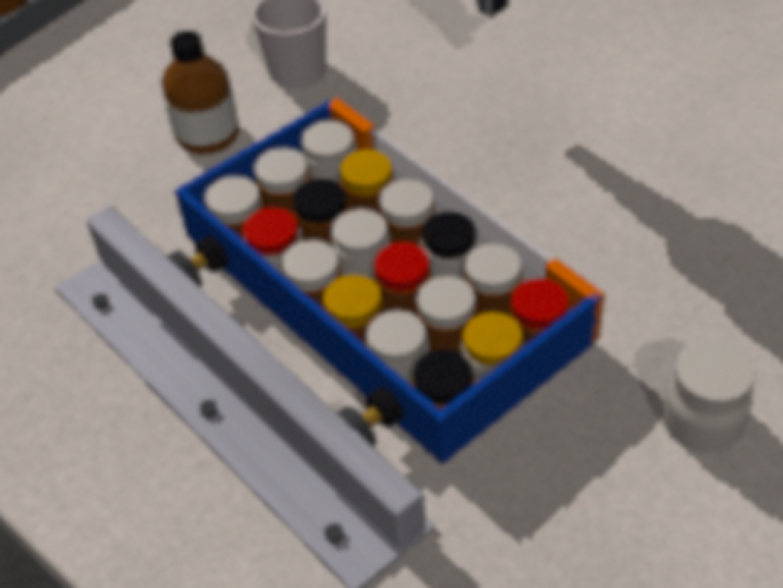

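```bash
python3 - <<'E'
from h import *
from scipy.ndimage import map_coordinates
a=cv2.imread("pics/scene0.png"); b,_=eyes.snapshot("scene")
t0=cv2.imread("pics/top0.png"); t,_=eyes.snapshot("top")
out=[]
for n,A,B in(("scene",a,b),("top",t0,t)):
  for sg in(1,-1):
    xs=np.arange(-.02,.036,.001)
    pr=[]
    for I in(A,B):
        acc=0
        for dy in(-.002,0,.002):
            P=np.array([[*fw(x,sg*.1+dy),.037] for x in xs]); uv=proj(n,P)
            acc=acc+np.stack([map_coordinates(I[...,c].astype(float),[uv[:,1],uv[:,0]],order=1) for c in(0,2)])
        pr.append(acc/3)
    print(n,sg); print("x   ",(xs*1000).round().astype(int)[::2].tolist())
    for q in pr: print("R-B ",(q[1]-q[0]).round().astype(int)[::2].tolist()," R",q[1].round().astype(int)[::2].tolist())
  for sg in(1,-1):
    u,v=proj(n,[*fw(.01,sg*.1),.035])[0].astype(int)
    for I in(A,B): out.append(cv2.resize(I[v-14:v+14,u-14:u+14],(196,280),interpolation=2))
cv2.imwrite("pics/cmp.png",np.vstack([np.hstack(out[:4]),np.hstack(out[4:])]))
E
```

```text
scene 1
x    [-20, -18, -16, -14, -12, -10, -8, -6, -4, -2, 0, 2, 4, 6, 8, 10, 12, 14, 16, 18, 20, 22, 24, 26, 28, 30, 32, 34]
R-B  [17, 17, 17, 16, 15, 12, 7, 3, 1, 0, 0, 1, 2, 14, 44, 72, 86, 89, 85, 64, 31, 6, 0, -1, -2, -3, -4, -5]  R [174, 174, 173, 172, 163, 132, 79, 36, 21, 19, 20, 19, 18, 29, 64, 100, 120, 125, 122, 106, 77, 55, 50, 51, 67, 100, 128, 138]
R-B  [-93, -101, -84, -65, -56, -47, -28, -9, 0, 1, 1, 1, 1, 14, 44, 73, 87, 90, 85, 64, 31, 7, 0, -1, -2, -4, -5, -5]  R [26, 14, 10, 8, 6, 9, 14, 19, 21, 20, 20, 20, 20, 31, 64, 100, 119, 124, 122, 106, 77, 56, 50, 51, 67, 99, 128, 139]
scene -1
x    [-20, -18, -16, -14, -12, -10, -8, -6, -4, -2, 0, 2, 4, 6, 8, 10, 12, 14, 16, 18, 20, 22, 24, 26, 28, 30, 32, 34]
R-B  [16, 16, 17, 17, 17, 16, 12, 7, 3, 0, 0, 1, 1, 5, 21, 49, 71, 80, 79, 64, 36, 11, 0, -1, -2, -4, -5, -5]  R [177, 177, 177, 177, 173, 160, 125, 76, 37, 20, 17, 17, 17, 20, 36, 71, 102, 117, 119, 106, 80, 56, 46, 48, 65, 98, 130, 146]
R-B  [-87, -103, -92, -74, -60, -52, -39, -20, -6, 0, 2, 0, 1, 5, 20, 49, 72, 81, 80, 65, 37, 12, 0, -1, -2, -3, -4, -5]  R [27,
[... 623 characters left out ...]
 46, 46, 46, 46, 47, 48, 50, 52, 55, 70, 102, 134, 153, 154, 149, 132, 106, 73, 67, 72, 78, 79]
top -1
x    [-20, -18, -16, -14, -12, -10, -8, -6, -4, -2, 0, 2, 4, 6, 8, 10, 12, 14, 16, 18, 20, 22, 24, 26, 28, 30, 32, 34]
R-B  [16, 15, 15, 14, 12, 9, 6, 3, 3, 3, 3, 3, 3, 3, 5, 16, 40, 63, 77, 78, 73, 61, 40, 14, 5, 2, 1, 1]  R [153, 152, 151, 145, 129, 95, 58, 39, 34, 35, 37, 38, 38, 38, 41, 52, 79, 106, 122, 122, 116, 101, 78, 50, 48, 53, 58, 59]
R-B  [-23, -25, -26, -27, -28, -27, -28, -29, -32, -44, -71, -88, -82, -55, -15, 8, 41, 72, 92, 95, 90, 74, 50, 17, 5, 2, 1, 1]  R [52, 43, 39, 37, 36, 36, 36, 36, 37, 38, 37, 38, 40, 42, 44, 53, 86, 122, 146, 148, 140, 121, 94, 62, 57, 64, 70, 71]
```

View pics/cmp.png

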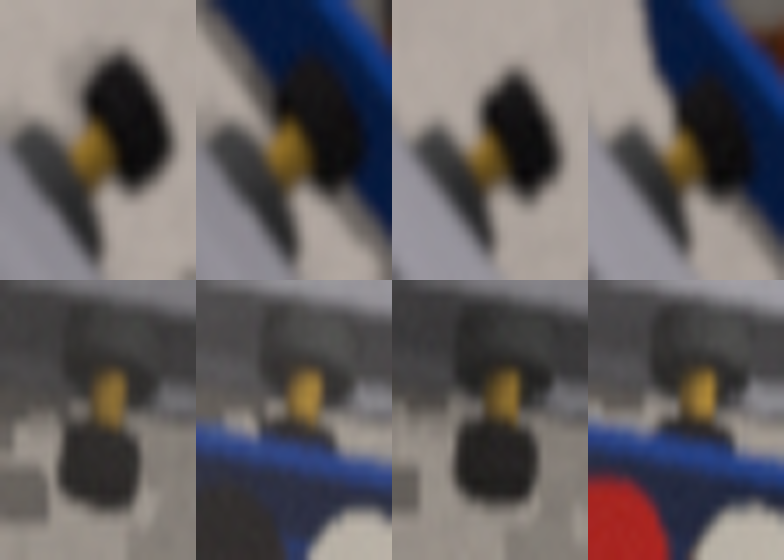

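send_rows(delta_pos=[[0,3.3,0],[0,6.3,-1.0],[0,6.5,-5.0],[0,6.5,-9.5],[0,6.5,-12.3]], turn=[[0,0,0],[0,0,0],[0,0,0],[0,0,0],[0,0,0]], claw=[0,0,0,0,0])

```text
clock: 20.9
tool_pos: [0.5582, -0.1536, 0.0203]
ee_rot: [[0.092, -0.001, -0.996], [0.996, -0.0, 0.092], [-0.001, -1.0, 0.001]]
wrist_force: [-0.5, 0.1, -0.6]
gripper_width: 0.0001
```

send_rows(delta_pos=[[0,0,0],[0,0,0]], turn=[[0,0,0],[0,0,0]], claw=[0,0])

```text
clock: 21.15
tool_pos: [0.555, -0.1533, 0.0207]
ee_rot: [[0.093, -0.003, -0.996], [0.996, 0.0, 0.093], [-0.0, -1.0, 0.003]]
wrist_force: [0.4, 0.3, 0.1]
gripper_width: -0.0
```

```bash
python3 - <<'E'
from h import *
pose("pics/t17.png")
E
```

```text
w 0.2982 relyaw 0.2 fence ctr [-85.9  -0.3]
L rear post [-166.3  124.4] front@100 [ -6.3 100. ]
R rear post [-165.5 -125.6] front@100 [  -5.6 -100. ]
tool [-190.1 -121.6] 0.0212 [-0.1 -0.4  0.1] 21.2
```

send_rows(delta_pos=[[0,-0.6,-0.5],[0,-0.6,-0.9],[0,-0.6,-1.2],[0,-0.6,-1.3],[0,-0.6,-1.3]], turn=[[0,0,0],[0,0,0],[0,0,0],[0,0,0],[0,0,0]], claw=[0,0,0,0,0])

```text
clock: 21.82
tool_pos: [0.5688, -0.1545, 0.0282]
ee_rot: [[0.093, -0.0, -0.996], [0.996, 0.0, 0.093], [0.0, -1.0, 0.0]]
wrist_force: [-0.6, -0.1, -0.6]
gripper_width: 0.0001
```

send_rows(delta_pos=[[0,0,-0.1],[0,0,-0.15],[0,0,-0.2],[0,0,-0.25],[0,0,-0.25]], turn=[[0,0,0],[0,0,0],[0,0,0],[0,0,0],[0,0,0]], claw=[0,0,0,0,0])

```text
clock: 22.45
tool_pos: [0.5703, -0.1547, 0.028]
ee_rot: [[0.093, -0.002, -0.996], [0.996, 0.0, 0.093], [-0.0, -1.0, 0.002]]
wrist_force: [-4.5, 1.1, 1.5]
gripper_width: 0.0001
```

```bash
python3 - <<'E'
from h import *
s=st(); print("tool",(ff(s["tool_pos"])*1000).round(2),s["wrist_force"].round(2),s["clock"])
E
```

```text
tool [-174.58 -121.57] [-4.45  1.14  1.52] 22.45
```

send_rows(delta_pos=[[0,0,-0.05],[0,0,-0.1],[0,0,-0.1]], turn=[[0,0,0],[0,0,0],[0,0,0]], claw=[0,0,0])

```text
clock: 22.82
tool_pos: [0.5704, -0.1548, 0.0278]
ee_rot: [[0.093, -0.003, -0.996], [0.996, 0.0, 0.093], [-0.0, -1.0, 0.003]]
wrist_force: [-7.2, 1.0, 3.6]
gripper_width: 0.0003
```

```bash
python3 - <<'E'
from h import *
pose()
E
```

```text
w 0.2668 relyaw 0.32 fence ctr [-85.8  -0.3]
L rear post [-166.5  124.2] front@100 [ -6.3 100.1]
R rear post [-165.1 -125.7] front@100 [ -5.2 -99.9]
tool [-174.5 -121.7] 0.0278 [-6.7  0.7  2.3] 22.875
```

send_rows(delta_pos=[[0,0,-0.05],[0,0,-0.05]], turn=[[0,0,0],[0,0,0]], claw=[0,0])

```text
clock: 23.12
tool_pos: [0.5706, -0.155, 0.0277]
ee_rot: [[0.093, -0.004, -0.996], [0.996, 0.0, 0.093], [-0.0, -1.0, 0.004]]
wrist_force: [-7.1, 1.0, 2.4]
gripper_width: 0.0002
```

```bash
python3 - <<'E'
from h import *
s=st(); print("tool",(ff(s["tool_pos"])*1000).round(2),s["wrist_force"].round(2),s["clock"])
E
```

```text
tool [-174.27 -121.8 ] [-7.15  1.04  2.36] 23.125
```

send_rows(delta_pos=[[0,0,-0.05],[0,0,-0.05]], turn=[[0,0,0],[0,0,0]], claw=[0,0])

```text
clock: 23.38
tool_pos: [0.5709, -0.1551, 0.0277]
ee_rot: [[0.093, -0.004, -0.996], [0.996, 0.0, 0.093], [-0.0, -1.0, 0.004]]
wrist_force: [-7.6, 0.7, 2.9]
gripper_width: -0.0
```

```bash
python3 - <<'E'
from h import *
s=st(); print("tool",(ff(s["tool_pos"])*1000).round(2),s["wrist_force"].round(2),s["clock"])
E
```

```text
tool [-174.01 -121.88] [-7.65  0.67  2.86] 23.375
```

send_rows(delta_pos=[[0,0,0.4],[0,0,2.0],[0,0,6.0],[0,-3.0,10],[0,-8.0,13]], turn=[[0,0,0],[0,0,0],[0,0,0],[0,0,0],[0,0,0]], claw=[0,0,0,0,0])

```text
clock: 24.0
tool_pos: [0.4407, -0.1428, 0.1077]
ee_rot: [[0.093, -0.003, -0.996], [0.996, -0.0, 0.093], [-0.0, -1.0, 0.003]]
wrist_force: [0.9, 0.6, 1.4]
gripper_width: -0.0
```

send_rows(delta_pos=[[0,0,0],[0,0,0],[0,0,0]], turn=[[0,0,0],[0,0,0],[0,0,0]], claw=[0,0,0])

```text
clock: 24.38
tool_pos: [0.4437, -0.1429, 0.1075]
ee_rot: [[0.093, -0.001, -0.996], [0.996, -0.0, 0.093], [-0.0, -1.0, 0.001]]
wrist_force: [-1.3, 1.0, -0.7]
gripper_width: 0.0003
```

```bash
python3 - <<'E'
from h import *
pose("pics/t18.png");pose()
E
```

```text
w 0.298 relyaw 0.46 fence ctr [-85.9  -0.5]
L rear post [-166.9  123.9] front@100 [ -6.7 100.2]
R rear post [-164.9 -126.1] front@100 [ -5.1 -99.8]
tool [-301.8 -121.5] 0.1073 [0.8 0.2 0.2] 24.425
w 0.298 relyaw 0.46 fence ctr [-85.9  -0.5]
L rear post [-166.9  123.9] front@100 [ -6.7 100.2]
R rear post [-164.9 -126.1] front@100 [ -5.1 -99.8]
tool [-301.8 -121.5] 0.1073 [-0.5 -0.1  0.1] 24.475
```

View pics/t18.png

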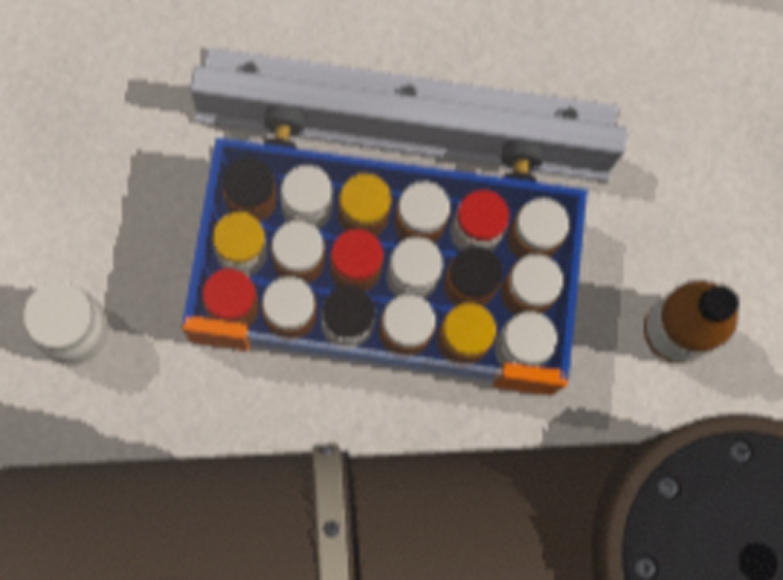

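```bash
python3 -c "
from workcell import ctrl; print(ctrl.job_done())"
```

```text
the job is handed in; nothing more can be done
None
```

I walked the crate up to the fence by pushing only its two orange posts. It now rests against both bumpers, and I have handed the job in at about 24.5 s on the clock.

**Swing:** the largest angle I measured off square with the fence was about 6°. One reading of 9.4° came from a picture where the arm hid part of the crate. I re-measured it at 0.4°.

**Final position:** after backing the arm off, two pictures showed the crate at rest. It was 0.5 mm off centre and 0.5° off square.

**Forces:** push readings stayed at 9.2 N or less, but they were only taken at the end of each move. I saw no contact with the window or the other things on the bench.

**Bumper squeeze:** this is an estimate, because the bumpers don't visibly compress in the pictures.
- **Right:** about 1.6 to 2.6 mm. The first touch left it possibly near the low end, so I gave it one more 0.5 mm nudge.
- **Left:** about 2 to 4 mm. The pictures suggest about 2 mm, and touch suggests 3 to 4 mm. I did not probe it again after the last right-hand nudge, when the pictures showed the left end 0.3 mm further back, about the size of the measuring error.

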